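Refit the lever on the tester's sprung switch and work it once to its stop

TASK

Put the lever with the square hub onto the tester's square switch shaft, pushed fully home with its arm pointing along the short raised rib on the tester's top (the rest position). Then twist it clockwise (seen from above) against its spring until the arm meets the stop post, hold it pressed firmly there for a good second without forcing it, and let it go so that it springs back to rest, leaving the lever on the shaft. Do not shift the other lever or the screwdriver.

Things in the scene. Friction and masses are not known exactly. Their poses are not given: they have to be found in the camera images.
- lever: the lever to fit: black plastic, square hub 46 x 46 x 40 mm high, one flat arm. A 26.4 mm square hole, parallel to the hub's sides, runs down right through it. Origin: centre of the hub's underside; z up, x along the arm. The hub's plain sides (+y, -y) are free for the fingers. 0.14 to 0.28 kg, loose, lies right way up on the bench, bore upright
- lever_tip (a point): the rounded outer end of that lever's arm: 110 mm from the bore's axis along +x, at mid-thickness, 19 mm above the hub's underside. The arm is 20 mm wide and 14 mm thick, its underside 12 mm above the hub's underside
- tester: the tester: a low white instrument case 220 (x) x 260 (y) x 70 mm high, fixed on the bench. Origin: centre of its underside; z up. The switch shaft's axis stands at x = -20 mm, y = -60 mm
- shaft_foot (a point): foot of the upright steel shaft, on its axis, on a round shoulder 42 mm across, 12 mm above the tester's top: the hub's underside rests here when home. The shaft is 24 mm square and rises 32 mm from here (top 5 mm tapers to 18 mm). The point turns with the shaft: z up, x and y square to its faces; at rest x points along the rib, and the lever's arm must point along this x
- switch (a joint): angle of the switch shaft in rad: 0 at rest, growing clockwise seen from above. A spring (about 0.12 N m at rest, rising 0.15 N m per rad) returns it to 0; its own end is at 1.4, but the stop post is meant to halt the lever before that
- rest_rib (a point): centre of the short raised rib on the tester's top (8 x 50 mm, 3 mm high), 145 mm from the shaft's axis in the rest direction; the arm of the fitted lever points at it when at rest
- stop: the adjustable stop: a flat dark steel plate 3 mm thick fixed on the tester's top. Origin on the shaft's axis, level with the tester's top; x points to its post, which is set 0.75 to 1.25 rad clockwise from the rib. Post and arm being thick, the arm meets it about 0.2 rad earlier; the bore's play lets lever and shaft differ by up to 0.1 rad
- stop_post (a point): a point on the axis of the stop's upright post, 30 mm above the tester's top and 85 mm from the shaft's axis; the post is round, 14 mm in diameter, and its top is 42 mm above the tester's top. The arm's clockwise side meets it. Both are stiff; a press of 5 to 20 N is right (0.4 to 1.7 N m at the hub besides the spring), over 60 N is forcing it
- round_lever: a black plastic lever just like the other (same arm and height) but with a round hub 46 mm in diameter and a round bore 20 mm; it fits nothing here. Loose. Origin: underside of the hub, on the bore's axis; x along the arm
- screwdriver: a screwdriver 200 mm long lying on the bench, loose
Things that resemble listed ones, but are neither listed nor needed, are in the scene too. What is shaped like the lever but turquoise is not meant.

How it is judged:
By the outcome, as a careful person would: the job done as asked, in the order asked, and still so for the second after the job is handed in, with the robot touching nothing.
It also fails if it takes over 67 s, if anything falls off the work surface, if the arm or the gripper's body presses on something with over 40 N, if the wrist force passes 120 N, or if a joint passes its speed limit or range.

ROBOT

A 6-joint arm with a two-finger parallel gripper is mounted at the origin on the work surface. World frame = base frame: x ahead of the robot, y to its left, z up, the work surface at z = 0. Lengths are in m, angles in rad, forces in N, time in s.
With the tool pointing down it reaches from about 0.3 to 0.875 m from the base axis. Payload 6.4 kg.
Tool frame: the origin (TCP) lies midway between the tips of the shut fingers; the grasp point (between the pads) lies 19 mm behind it; z points along the fingers, y is the line along which they close (so a half turn about z gives the same grasp; the last joint's range is limited). The gripper opens to 85 mm and grips with 20 to 120 N. Pads are 22 mm wide; open, the fingers measure 114 mm over their backs; the gripper's body (76 mm by 85 mm) begins 54 mm behind the grasp point. The pads swing forward as they close: fully open they stand 13 mm farther back than shut.
Start: joints at [0.955, 0.181, 1.607, -0, 1.354, -0.206], TCP at [0.229, 0.527, 0.21] pointing down, gripper open.
Joint ranges: [-2.99, 2.99], [-0.89, 2.07], [0.3, 2.58], [-1.14, 4.28], [0, 2.63], [-3.12, 3.12]. Speed limits (rad/s): [2.57, 2.57, 3.01, 3.14, 3.14, 3.14].

INTERFACE

Orientations are given as a unit quaternion [w, x, y, z].
In Python, from bench import get_obs, camera, hand_in gives the robot as it stands.
- The arm moves only by the tool carry_out, never from a script. Its argument "plan" is a list that holds one entry, the list of rows, each a list of 7 numbers: the shift along the world's x, y, z in m, then the turn, a rotation vector about the world's x, y, z in rad, then the opening, from 0 (shut) to 1 (fully open). In form: [[[x, y, z, rx, ry, rz, hand], ...]]. A call has exactly 5 rows; each row is the pose to reach, as a shift and turn from the pose commanded when the call began; what a row does not reach only later rows make up. A row lasts 1/12 s, in which the tool goes at most 41.7 mm and 7.16 degrees, less where a joint would pass 70% of its speed; a pose out of reach is approached as far as the arm can. A call with a gripper value outside its range is refused whole. The fingers move at their own pace and stop on an object; the grip force is fixed at half the most. Time passes only in rows, so rows that repeat a pose let the fingers close, or fill a call up. It gives the time, the measured TCP pose, the force, the opening and the grip force at its end, in the units of the state.
- get_obs(): the state, without advancing time (a new reading comes with each control period).
- camera(name): name is "scene" or "top" or "wrist"; returns a dict with "pixels" (480x640x3 uint8, red, green, blue), "z_map" (480x640 float32, m along the optical axis (not along the pixel's ray), 0 where there is no reading), "camera_matrix" (3x3 intrinsics, pixels), "cam_to_world" (4x4, takes a point from camera to world coordinates). Camera axes: x right, y up, looking along -z (the intrinsics and any distortion apply to the point x, -y, -z); pixel columns grow to the right and rows downward; lengths in m; the calibration is good to about 2 mm. A picture is of the moment at which its call begins.
- hand_in(): hands the job in; it is judged then, once.
The state is a dict: "time_s": time; "q": joint angles; "dq": joint speeds; "joint_efforts": joint torques, N m; "eef_pos": TCP position; "eef_rot": TCP orientation; "wrist_force": force on the tool from outside, world axes, zero at the start; "torque": the same for the moment, N m; "opening": opening from 0.0 (shut) to 1.0 (fully open); "grasp_force": force on a finger pad.
Only numpy, scipy, OpenCV 4.12 (cv2) and the standard library are available. Lean on these libraries where they do the work, as an engineer would, in place of code of your own. Each camera call takes 0.05 s, during which the arm holds its last target. There are 200 camera calls.

## Working session

There is one attempt and no reset: what is moved stays moved. The work goes in short steps, Python scripts to look and compute and a tool call to move; the robot and the scene stay as the last step left them, time stands still between calls to the robot, and variables do not carry over. Pictures are saved under pics/ and viewed, at most 10 in all, crops included, and the job is handed in when it is done.

Besides the shell and the picture viewer there is one more tool, called as a command line: name --argument value ..., lists and objects as JSON in quotes. carry_out: Moves the arm, as the interface text tells. Its arguments: {"type":"object","properties":{"plan":{"type":"array","items":{"type":"array","items":{"type":"array","items":{"type":"number"}}}}},"required":["plan"]}

```bash
mkdir -p pics
cat > h.py <<'E'
import numpy as np, cv2
from bench import get_obs, camera, hand_in
def save(c,n,crop=None,k=1):
    im=c["pixels"][:,:,::-1]
    if crop: x0,y0,x1,y1=crop; im=im[y0:y1,x0:x1]
    cv2.imwrite("pics/"+n,cv2.resize(im,None,fx=k,fy=k,interpolation=cv2.INTER_CUBIC))
def ray(c,u,v):
    K=c["camera_matrix"];T=c["cam_to_world"]
    d=np.array([(u-K[0,2])/K[0,0],-(v-K[1,2])/K[1,1],-1.]);return T[:3,3],T[:3,:3]@d
def dep(c,u,v):
    o,d=ray(c,u,v);return o+d*c["z_map"][int(round(v)),int(round(u))]
def atz(c,u,v,z):
    o,d=ray(c,u,v);return o+d*(z-o[2])/d[2]
def cloud(c):
    v,u=np.mgrid[:480,:640];K=c["camera_matrix"];T=c["cam_to_world"];z=c["z_map"]
    p=np.stack([(u-K[0,2])/K[0,0]*z,-(v-K[1,2])/K[1,1]*z,-z],-1)
    return p@T[:3,:3].T+T[:3,3]
E
python3 - <<'E'
from h import *
import pickle
cs={n:camera(n) for n in("scene","top","wrist")}
pickle.dump(cs,open("c0.pkl","wb"))
for n in("scene","top"):save(cs[n],n+"0.png",None,1.25)
print({k:(np.round(v,3) if not isinstance(v,dict) else v) for k,v in get_obs().items()})
for n,c in cs.items(): print(n,c["cam_to_world"].round(3).tolist(),c["camera_matrix"].round(1).tolist(),[k for k in c])
E
```

```text
{'time_s': np.float64(0.15), 'q': array([ 0.955,  0.181,  1.608,  0.   ,  1.354, -0.206]), 'dq': array([ 0.001, -0.   , -0.003, -0.   ,  0.   ,  0.   ]), 'joint_efforts': array([ 1.0000e-03, -4.4527e+01, -3.5169e+01, -0.0000e+00,  6.0000e-03,
        0.0000e+00]), 'eef_pos': array([0.229, 0.527, 0.209]), 'eef_rot': array([-0.   ,  0.203,  0.979, -0.001]), 'wrist_force': array([-0.102, -0.124,  0.073]), 'torque': array([-0.018, -0.007, -0.022]), 'grasp_force': np.float64(0.0), 'opening': np.float64(0.996)}
scene [[-0.62, -0.66, 0.424, 0.888], [0.785, -0.531, 0.319, 0.367], [0.015, 0.531, 0.847, 0.83], [0.0, 0.0, 0.0, 1.0]] [[478.2, 0.0, 321.0], [0.0, 478.2, 244.2], [0.0, 0.0, 1.0]] ['pixels', 'z_map', 'camera_matrix', 'cam_to_world']
top [[-0.028, 0.987, -0.157, 0.276], [-0.999, -0.025, 0.022, 0.1], [0.018, 0.157, 0.987, 1.4], [0.0, 0.0, 0.0, 1.0]] [[595.9, 0.0, 322.0], [0.0, 595.9, 235.4], [0.0, 0.0, 1.0]] ['pixels', 'z_map', 'camera_matrix', 'cam_to_world']
wrist [[0.398, -0.886, -0.236, 0.169], [0.917, 0.384, 0.104, 0.554], [-0.002, -0.258, 0.966, 0.373], [0.0, 0.0, 0.0, 1.0]] [[363.3, 0.0, 320.9], [0.0, 363.3, 239.9], [0.0, 0.0, 1.0]] ['pixels', 'z_map', 'camera_matrix', 'cam_to_world']
```

View pics/scene0.png

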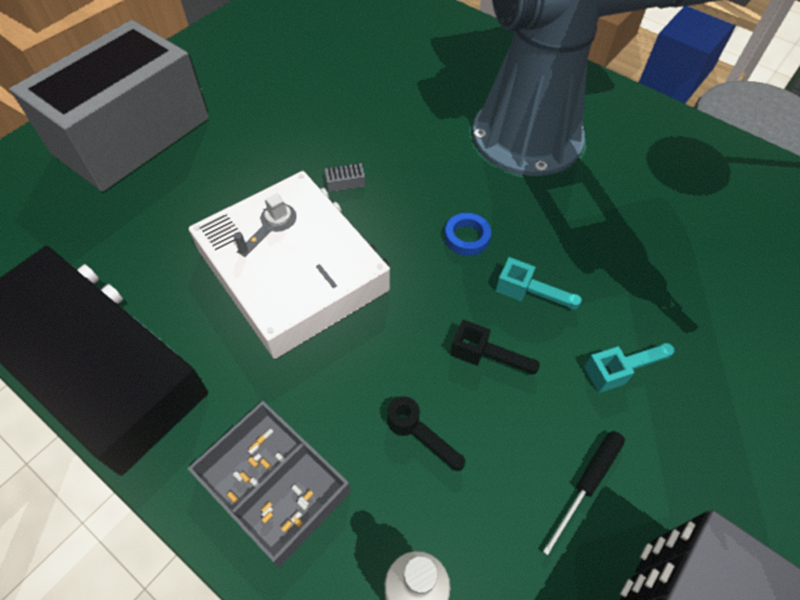

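View pics/top0.png

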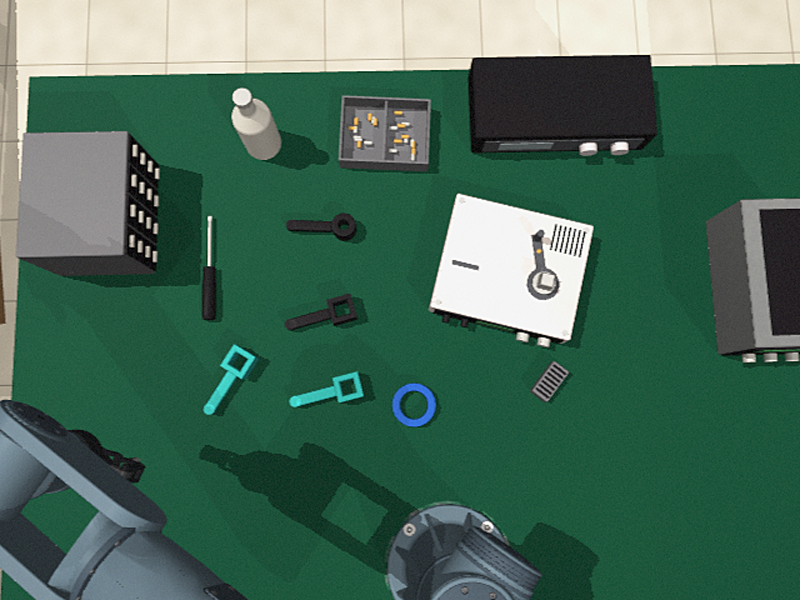

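The scene view shows the black square lever at (470,342) and the round one at (403,415). The top view has the square lever's hub at (342,308), tip at (290,324), the shaft at (545,282), the post at (538,237) and the rib at (465,266). 

Things that could be mistaken for the lever, as top-view pixels: black square hub (342,308), which is my choice, round lever (343,226), turquoise levers (238,358) and (347,386).

Run:
```python
from h import *
import pickle
cs=pickle.load(open("c0.pkl","rb"))
t=cs["top"];s=cs["scene"]
def crop(c,x0,y0,w,h,k): return cv2.resize(c["pixels"][y0:y0+h,x0:x0+w,::-1],(w*k,h*k),interpolation=cv2.INTER_CUBIC)
a=crop(t,220,225,80,50,5); b=crop(t,340,150,140,130,4)[:, :400]
a2=crop(s,355,250,80,50,5); b2=crop(s,150,135,160,150,4)
cv2.imwrite("pics/lev.png",np.vstack([np.hstack([a,a2])]))
cv2.imwrite("pics/tst.png",crop(t,340,150,140,130,4))
for n,c in cs.items():
    P=cloud(c);I=c["pixels"].astype(int)
    m=(P[...,2]>.032)&(P[...,2]<.06)&(I.max(-1)<90)&(c["z_map"]>0)
    m&=(P[...,0]>.3)&(P[...,0]<.6)&(P[...,1]>.1)&(P[...,1]<.4)
    k,L,st,ce=cv2.connectedComponentsWithStats(m.astype(np.uint8))
    for i in range(1,k):
        if st[i,4]>40:
            p=P[L==i];print(n,ce[i].round(),st[i,4],np.median(p,0).round(4),cv2.minAreaRect(p[:,:2].astype(np.float32)))
    m=(P[...,2]>.06)&(P[...,2]<.14)&(P[...,0]>.3)&(P[...,0]<.7)&(P[...,1]<.1)&(P[...,1]>-.25)
    for lo,hi in((.066,.0715),(.0715,.0725),(.0725,.08),(.08,.085),(.1,.112),(.112,.125)):
        q=m&(P[...,2]>lo)&(P[...,2]<hi); 
        if q.sum()>5: print(n,lo,q.sum(),np.median(P[q],0).round(4),cv2.minAreaRect(P[q][:,:2].astype(np.float32)))
```

```text
scene [377. 270.] 432 [0.4713 0.1871 0.0397] ((0.46941515803337097, 0.18647585809230804), (0.048412974923849106, 0.045996591448783875), 14.791667938232422)
scene 0.066 8218 [ 0.5468 -0.1035  0.07  ] ((0.536404013633728, -0.1283550262451172), (0.2624397873878479, 0.2201496809720993), 74.82537078857422)
scene 0.0715 1493 [ 0.5478 -0.115   0.0719] ((0.5374775528907776, -0.12728458642959595), (0.2565958499908447, 0.21618114411830902), 74.4848861694336)
scene 0.0725 1041 [ 0.5401 -0.1608  0.0733] ((0.537784993648529, -0.1268586367368698), (0.25271162390708923, 0.21186532080173492), 74.36898040771484)
scene 0.08 120 [ 0.511  -0.1707  0.0826] ((0.534724235534668, -0.17066451907157898), (0.10712482035160065, 0.04125084728002548), 17.82705307006836)
scene 0.1 131 [ 0.5113 -0.1721  0.1078] ((0.5401296019554138, -0.18166525661945343), (0.029499638825654984, 0.10512497276067734), 89.41925048828125)
scene 0.112 102 [ 0.505  -0.178   0.1138] ((0.5420145988464355, -0.18050606548786163), (0.10373751819133759, 0.024706924334168434), 0.567886471748352)
top [272. 246.] 275 [0.4694 0.1851 0.0391] ((0.46
[... 283 characters left out ...]
  0.0719] ((0.5342652797698975, -0.1295526921749115), (0.2554154396057129, 0.2187313735485077), 74.51690673828125)
top 0.0725 1505 [ 0.5303 -0.1397  0.0737] ((0.5344452857971191, -0.12966111302375793), (0.25713011622428894, 0.21681095659732819), 74.42666625976562)
top 0.08 69 [ 0.4983 -0.173   0.0821] ((0.534619927406311, -0.18439944088459015), (0.04221150651574135, 0.1055661216378212), 88.52205657958984)
top 0.1 82 [ 0.5047 -0.1771  0.1091] ((0.5387151837348938, -0.1834690123796463), (0.028389649465680122, 0.10399682819843292), 89.1626968383789)
top 0.112 89 [ 0.501  -0.1818  0.1142] ((0.5385124087333679, -0.18178416788578033), (0.025321651250123978, 0.10194369405508041), 89.45367431640625)
```

View pics/lev.png

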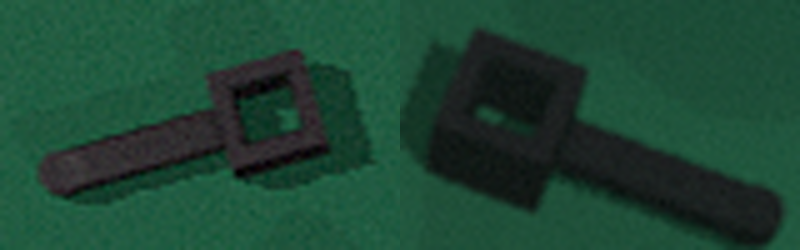

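View pics/tst.png

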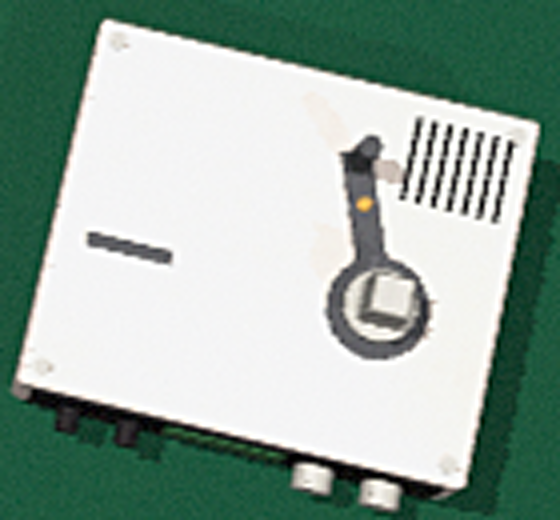

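Left crop: the hub is square with a square bore, the body is black and the arm runs to the left, so this is the lever I want. Tester crop (4x, offset 340,150): shaft top centre (393,297), post top (370,147), rib ends (88,240) and (172,255).

Run:
```python
from h import *
import pickle
cs=pickle.load(open("c0.pkl","rb"))
t=cs["top"];s=cs["scene"]
f=lambda x,y:(340+x/4-.375,150+y/4-.375)
sh=atz(t,*f(393,297),.114);r0=atz(t,*f(88,240),.073);r1=atz(t,*f(172,255),.073);po=atz(t,*f(368,147),.112)
rib=(r0+r1)/2
A=lambda v:np.degrees(np.arctan2(v[1],v[0]))
print(sh,rib,po,"rest",A(rib-sh),np.linalg.norm((rib-sh)[:2]),"ribdir",A(r0-r1),"post",A(po-sh),np.linalg.norm((po-sh)[:2]))
for c,ctr,w in((np.array([.534,-.1297]),0,0),(np.array([.537,-.1275]),0,0)):
    a=np.radians(74.8-90);R=np.array([[np.cos(a),-np.sin(a)],[np.sin(a),np.cos(a)]])
    for sg in(1,-1):print(c+R@(sg*np.array([-.02,-.06])))
# clouds: shaft top
for n,c in cs.items():
    P=cloud(c)
    q=(P[...,2]>.111)&(P[...,2]<.12)&(abs(P[...,0]-sh[0])<.02)&(abs(P[...,1]-sh[1])<.02)
    if q.sum()>5:print(n,q.sum(),P[q].mean(0),cv2.minAreaRect(P[q][:,:2].astype(np.float32)))
o=get_obs();print(o["eef_pos"],t["cam_to_world"][:3,3])
```

```text
[ 0.49929123 -0.18436012  0.114     ] [ 0.53874241 -0.04512968  0.073     ] [ 0.58467235 -0.17586032  0.112     ] rest 74.1798327289038 0.14471182118805442 ribdir 78.24716325733753 post 5.685137354858581 0.08580315782628518
[ 0.49896832 -0.18235721]
[ 0.56903168 -0.07704279]
[ 0.50196832 -0.18015721]
[ 0.57203168 -0.07484279]
scene 101 [ 0.50225777 -0.17994799  0.11363796] ((0.5017796158790588, -0.180139422416687), (0.02276022545993328, 0.023872219026088715), 76.35942840576172)
top 86 [ 0.50034848 -0.18244241  0.11409428] ((0.5000101923942566, -0.18270227313041687), (0.02297007478773594, 0.022457385435700417), 72.64791870117188)
[0.2288144  0.52702841 0.20909008] [0.27604288 0.1002852  1.40001889]
```

carry_out --plan '[[[0.016,-0.023,-0.004,0,0,-0.06,1],[0.032,-0.046,-0.008,0,0,-0.12,1],[0.048,-0.068,-0.012,0,0,-0.18,1],[0.064,-0.091,-0.016,0,0,-0.24,1],[0.08,-0.114,-0.02,0,0,-0.3,1]]]'

```text
time_s: 0.57
eef_pos: [0.3094, 0.4123, 0.1893]
eef_rot: [-0.0, 0.349, 0.937, -0.0]
wrist_force: [-0.0, 0.1, -0.1]
opening: 1.002
grasp_force: 0.0
```

carry_out --plan '[[[0.016,-0.023,-0.004,0,0,-0.06,1],[0.032,-0.046,-0.008,0,0,-0.12,1],[0.048,-0.068,-0.012,0,0,-0.18,1],[0.064,-0.091,-0.016,0,0,-0.24,1],[0.08,-0.114,-0.02,0,0,-0.3,1]]]'

```text
time_s: 0.98
eef_pos: [0.3895, 0.2982, 0.1695]
eef_rot: [-0.0, 0.485, 0.875, -0.0]
wrist_force: [0.6, -0.7, 0.2]
opening: 0.997
grasp_force: 0.0
```

carry_out --plan '[[[0.016,-0.023,-0.004,0,0,-0.06,1],[0.032,-0.046,-0.008,0,0,-0.12,1],[0.048,-0.068,-0.012,0,0,-0.18,1],[0.064,-0.091,-0.016,0,0,-0.24,1],[0.08,-0.114,-0.02,0,0,-0.306,1]]]'

```text
time_s: 1.4
eef_pos: [0.4695, 0.1842, 0.1494]
eef_rot: [-0.0, 0.613, 0.79, -0.0]
wrist_force: [-0.0, -0.5, 0.0]
opening: 1.003
grasp_force: 0.0
```

```bash
cat >> h.py <<'E'
from scipy.spatial.transform import Rotation as Ro
def tool():
    o=get_obs();q=o["eef_rot"];return np.array(o["eef_pos"]),Ro.from_quat([q[1],q[2],q[3],q[0]]).as_matrix()
def A(v):return np.degrees(np.arctan2(v[1],v[0]))
E
python3 - <<'E'
from h import *
c=camera("wrist");p,R=tool();print(p,"tool y ang",A(R[:,1]),R[:,2])
save(c,"w1.png")
P=cloud(c);I=c["pixels"].astype(int)
m=(P[...,2]>.033)&(P[...,2]<.05)&(np.linalg.norm(P[...,:2]-[.4695,.1856],axis=-1)<.045)
q=P[m];r=cv2.minAreaRect(q[:,:2].astype(np.float32));print(m.sum(),np.median(q,0),r)
print("tool frame",R.T@(np.r_[r[0],np.median(q[:,2])]-p))
E
```

```text
[0.47204152 0.18050397 0.14891104] tool y ang 14.0723220124432 [ 9.94697233e-04 -2.50115489e-03 -9.99996377e-01]
2464 [0.46913172 0.18615323 0.04000213] ((0.46928301453590393, 0.185367152094841), (0.04611385986208916, 0.04629486799240112), 15.069746017456055)
tool frame [ 0.0056785  -0.0015321   0.10889361]
```

View pics/w1.png

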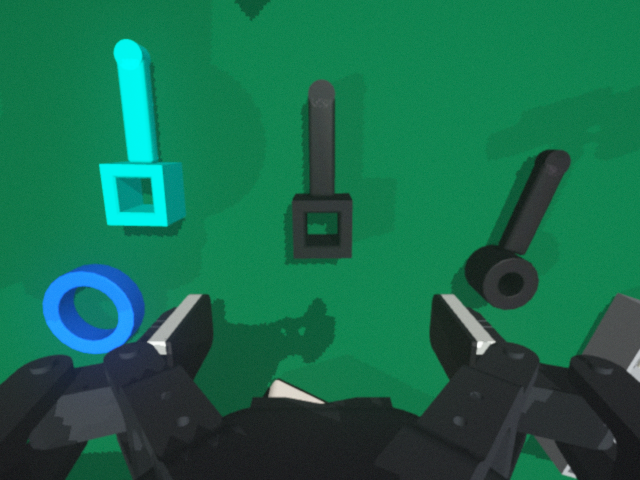

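The wrist view shows the black square hub at (322,227), with the arm pointing up and parallel to the fingers. All three cameras put the hub at (0.4693, 0.1854) with its top at 0.040, so I'm descending.

carry_out --plan '[[[0,0,-0.02,0,0,0.003,1],[0,0,-0.05,0,0,0.003,1],[0,0,-0.08,0,0,0.003,1],[0,0,-0.1,0,0,0.003,1],[0,0,-0.11,0,0,0.003,1]]]'

```text
time_s: 1.87
eef_pos: [0.4666, 0.185, 0.0367]
eef_rot: [-0.002, 0.61, 0.792, -0.002]
wrist_force: [-0.5, -0.7, -0.5]
opening: 1.004
grasp_force: 0.0
```

carry_out --plan '[[[0,0,-0.01,0,0,0,1],[0,0,-0.02,0,0,0,1],[0,0,-0.027,0,0,0,1],[0,0,-0.027,0,0,0,1],[0,0,-0.027,0,0,0,1]]]'

```text
time_s: 2.28
eef_pos: [0.4694, 0.1855, 0.0131]
eef_rot: [0.0, 0.61, 0.792, 0.0]
wrist_force: [0.1, -0.2, 1.3]
opening: 1.0
grasp_force: 0.0
```

carry_out --plan '[[[0,0,0,0,0,0,0],[0,0,0,0,0,0,0],[0,0,0,0,0,0,0],[0,0,0,0,0,0,0],[0,0,0,0,0,0,0]]]'

```text
time_s: 2.7
eef_pos: [0.4698, 0.1855, 0.014]
eef_rot: [0.0, 0.61, 0.792, 0.0]
wrist_force: [-2.6, 0.2, 7.8]
opening: 0.504
grasp_force: 59.7
```

carry_out --plan '[[[0,0,0,0,0,0,0],[0,0,0,0,0,0,0],[0,0,0,0,0,0,0],[0,0,0,0,0,0,0],[0,0,0,0,0,0,0]]]'

```text
time_s: 3.12
eef_pos: [0.4698, 0.1855, 0.014]
eef_rot: [0.001, 0.61, 0.792, 0.0]
wrist_force: [-2.5, -0.8, 7.2]
opening: 0.5
grasp_force: 59.7
```

Gripped. I'll lift and go beside the shaft to view it with the wrist camera.

carry_out --plan '[[[0,0,0.02,0,0,0,0],[0,0,0.05,0,0,0,0],[0,0,0.085,0,0,0,0],[0,0,0.12,0,0,0,0],[0,0,0.157,0,0,0,0]]]'

```text
time_s: 3.53
eef_pos: [0.468, 0.1853, 0.1708]
eef_rot: [-0.001, 0.61, 0.792, -0.001]
wrist_force: [0.8, 0.8, -2.5]
opening: 0.504
grasp_force: 61.3
```

carry_out --plan '[[[-0.006,-0.034,0.01,0,0,-0.053,0],[-0.011,-0.069,0.02,0,0,-0.105,0],[-0.017,-0.103,0.03,0,0,-0.158,0],[-0.022,-0.138,0.04,0,0,-0.211,0],[-0.028,-0.172,0.05,0,0,-0.264,0]]]'

```text
time_s: 3.95
eef_pos: [0.4403, 0.0121, 0.2203]
eef_rot: [0.0, 0.71, 0.704, 0.0]
wrist_force: [1.0, -0.5, -2.1]
opening: 0.502
grasp_force: 61.4
```

carry_out --plan '[[[-0.006,-0.034,0,0,0,-0.053,0],[-0.011,-0.069,0,0,0,-0.105,0],[-0.017,-0.103,0,0,0,-0.158,0],[-0.022,-0.138,0,0,0,-0.211,0],[-0.028,-0.172,0,0,0,-0.264,0]]]'

```text
time_s: 4.37
eef_pos: [0.4123, -0.1601, 0.2199]
eef_rot: [0.0, 0.797, 0.604, 0.0]
wrist_force: [1.0, -0.2, -1.8]
opening: 0.499
grasp_force: 61.4
```

carry_out --plan '[[[0,0,0,0,0,0,0],[0,0,0,0,0,0,0],[0,0,0,0,0,0,0],[0,0,0,0,0,0,0],[0,0,0,0,0,0,0]]]'

```text
time_s: 4.78
eef_pos: [0.4132, -0.1573, 0.2197]
eef_rot: [-0.0, 0.795, 0.606, 0.0]
wrist_force: [-0.7, -0.3, -3.2]
opening: 0.5
grasp_force: 61.4
```

Run:
```python
from h import *
import pickle
c=camera("wrist");p,R=tool();print(p,"tool y ang",A(R[:,1]),R[:,2],get_obs()["wrist_force"])
pickle.dump(c,open("c2.pkl","wb"))
save(c,"w2.png")
P=cloud(c);d=np.linalg.norm(P[...,:2]-[.501,-.1815],axis=-1)
for lo,hi,r_ in((.1115,.12,.025),(.108,.12,.025),(.079,.085,.03)):
    m=(P[...,2]>lo)&(P[...,2]<hi)&(d<r_);q=P[m]
    if m.sum()>5:print(lo,m.sum(),q.mean(0),cv2.minAreaRect(q[:,:2].astype(np.float32)))
# held hub top
T=(P-p)@R
m=(abs(T[...,1])<.03)&(abs(T[...,0])<.04)&(T[...,2]>-.04)&(T[...,2]<-.015)&(c["z_map"]>0)
q=T[m];print("hub tool",m.sum(),np.median(q,0),cv2.minAreaRect(q[:,:2].astype(np.float32)))
m=(T[...,0]>.03)&(T[...,0]<.12)&(abs(T[...,1])<.03)&(abs(T[...,2])<.03)
q=T[m];l=cv2.fitLine(q[:,:2].astype(np.float32),2,0,.01,.01).ravel();print("arm",m.sum(),np.median(q[:,2]),l)
```

```text
[ 0.41328329 -0.15737224  0.21973987] tool y ang -15.336254749715112 [-3.86205356e-05  2.04449806e-04 -9.99999978e-01] [ 0.1333929   0.14300137 -2.14277225]
0.1115 733 [ 0.50077126 -0.18192572  0.11375693] ((0.5006243586540222, -0.18207815289497375), (0.021489888429641724, 0.02262984961271286), 74.61641693115234)
0.108 944 [ 0.50023499 -0.18137566  0.11290138] ((0.5012053847312927, -0.18256284296512604), (0.024154407903552055, 0.024366207420825958), 74.89530181884766)
0.079 670 [ 0.4957067  -0.17442953  0.08201894] ((0.4977172613143921, -0.17922072112560272), (0.04132936894893646, 0.031820688396692276), 46.33354568481445)
hub tool 9930 [ 0.00368183 -0.00055734 -0.02581454] ((-0.0004998259246349335, 0.0006212573498487473), (0.05871434137225151, 0.046981096267700195), 89.9942398071289)
arm 9699 -0.011336778547831796 [ 1.0000000e+00  2.7444987e-05  7.1261771e-02 -7.6070032e-04]
```

View pics/w2.png

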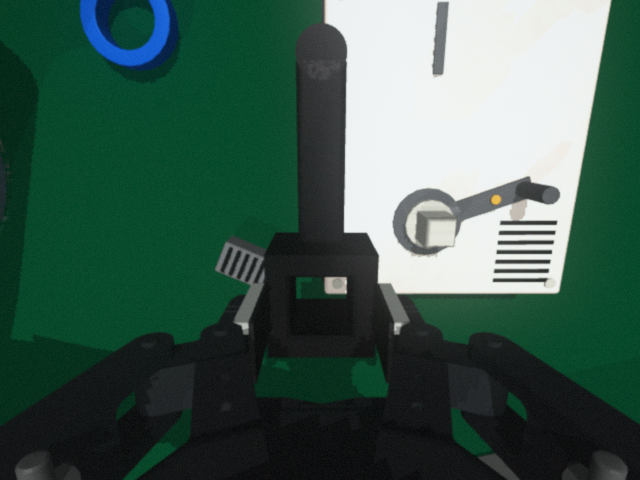

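The hub sits straight in the fingers, arm up, bore centred near (322,303). The shaft top is at (435,228), the rib at (440,38) and the post at (543,193).

Run:
```python
from h import *
import pickle
c=pickle.load(open("c2.pkl","rb"));p,R=tool()
P=cloud(c);T=(P-p)@R
b=(abs(T[...,1])<.0225)&(abs(T[...,0])<.03)
h,e=np.histogram(T[b][:,2],bins=np.arange(-.034,-.016,.001));print(dict(zip(e.round(3),h)))
for z in(-.0255,-.0262):
  m=b&(abs(T[...,2]-z)<.002);q=T[m];print(z,m.sum(),np.median(q,0),cv2.minAreaRect(q[:,:2].astype(np.float32)),np.percentile(q[:,0],[1,99]))
  # bore: inner range along x on y~0 line
  l=np.sort(q[abs(q[:,1])<.008][:,0]);g=np.argmax(np.diff(l));print("bore x",l[g],l[g+1],(l[g]+l[g+1])/2)
  l=np.sort(q[abs(q[:,0]-0)<.006][:,1]);g=np.argmax(np.diff(l));print("bore y",l[g],l[g+1],(l[g]+l[g+1])/2)
```

```text
{np.float64(-0.034): np.int64(48), np.float64(-0.033): np.int64(42), np.float64(-0.032): np.int64(51), np.float64(-0.031): np.int64(40), np.float64(-0.03): np.int64(49), np.float64(-0.029): np.int64(39), np.float64(-0.028): np.int64(287), np.float64(-0.027): np.int64(2859), np.float64(-0.026): np.int64(3370), np.float64(-0.025): np.int64(768), np.float64(-0.024): np.int64(233), np.float64(-0.023): np.int64(180), np.float64(-0.022): np.int64(182), np.float64(-0.021): np.int64(177), np.float64(-0.02): np.int64(137), np.float64(-0.019): np.int64(139), np.float64(-0.018): np.int64(165)}
-0.0255 7386 [ 0.00203188 -0.00012785 -0.02586275] ((-0.000500991940498352, -5.988776683807373e-05), (0.046987831592559814, 0.04487331211566925), 0.008543949574232101) [-0.02303283  0.02255441]
bore x -0.01301341280619668 0.012596200014487314 -0.0002086063958546833
bore y -0.013880775640961122 0.012379834154017643 -0.0007504707434717395
-0.0262 7220 [ 0.00193718 -0.00012869 -0.02589602] ((-0.000500991940498352, -5.988776683807373e-05), (0.046987831592559814, 0.04487331211566925), 0.008543949574232101) [-0.02303996  0.02251682]
bore x -0.013027532998683066 0.012791663472641603 -0.00011793476302073176
bore y -0.013885194009816453 0.012379834154017643 -0.0007526799278994049
```

carry_out --plan '[[[0.03,-0.008,0,0,0,0,0],[0.06,-0.017,-0.01,0,0,0,0],[0.088,-0.025,-0.035,0,0,0,0],[0.088,-0.025,-0.06,0,0,0,0],[0.088,-0.025,-0.075,0,0,0,0]]]'

```text
time_s: 5.25
eef_pos: [0.5013, -0.1821, 0.1417]
eef_rot: [-0.002, 0.795, 0.606, -0.001]
wrist_force: [-1.2, 0.7, -3.1]
opening: 0.499
grasp_force: 61.7
```

carry_out --plan '[[[0,0,0,0,0,0,0],[0,0,0,0,0,0,0],[0,0,0,0,0,0,0],[0,0,0,0,0,0,0],[0,0,0,0,0,0,0]]]'

```text
time_s: 5.67
eef_pos: [0.502, -0.184, 0.1466]
eef_rot: [0.002, 0.796, 0.606, 0.001]
wrist_force: [-0.2, 0.3, -3.6]
opening: 0.5
grasp_force: 61.7
```

Run:
```python
from h import *
p,R=tool();o=get_obs();print(p,A(R[:,1]),o["wrist_force"],o["torque"])
print("to go",np.array([.5013,-.1822,.096])-p)
```

```text
[ 0.50197819 -0.18401767  0.14658355] -15.457664411805675 [-0.1847146   0.33175041 -3.56202183] [-0.0299072   0.04774302 -0.02129994]
to go [-0.00067819  0.00181767 -0.05058355]
```

carry_out --plan '[[[0,0,-0.003,0,0,0,0],[0,0,-0.006,0,0,0,0],[0,0,-0.009,0,0,0,0],[0,0,-0.012,0,0,0,0],[0,0,-0.015,0,0,0,0]]]'

```text
time_s: 6.08
eef_pos: [0.5009, -0.1836, 0.1293]
eef_rot: [-0.0, 0.796, 0.605, -0.0]
wrist_force: [-0.4, 0.6, -1.4]
opening: 0.501
grasp_force: 61.7
```

carry_out --plan '[[[0,0,0,0,0,0,0],[0,0,0,0,0,0,0],[0,0,0,0,0,0,0],[0,0,0,0,0,0,0],[0,0,0,0,0,0,0]]]'

```text
time_s: 6.5
eef_pos: [0.5012, -0.1837, 0.1299]
eef_rot: [0.0, 0.796, 0.606, 0.0]
wrist_force: [0.3, 0.4, -2.7]
opening: 0.501
grasp_force: 61.7
```

Run:
```python
from h import *
p,R=tool();o=get_obs();print(p,A(R[:,1]),o["wrist_force"],o["torque"])
print("to go",np.array([.5013,-.1822,.096])-p)
```

```text
[ 0.50118867 -0.18365112  0.12993645] -15.46929191943072 [ 0.28137411  0.39008389 -2.70015996] [-0.01885719  0.0503792  -0.00867012]
to go [ 0.00011133  0.00145112 -0.03393645]
```

carry_out --plan '[[[0,0.0014,0,0,0,0.003,0],[0,0.0014,-0.002,0,0,0.003,0],[0,0.0014,-0.004,0,0,0.003,0],[0,0.0014,-0.006,0,0,0.003,0],[0,0.0014,-0.008,0,0,0.003,0]]]'

```text
time_s: 6.92
eef_pos: [0.5013, -0.1823, 0.1216]
eef_rot: [0.0, 0.795, 0.607, 0.0]
wrist_force: [1.1, -0.2, -1.3]
opening: 0.503
grasp_force: 61.8
```

carry_out --plan '[[[0,0,-0.002,0,0,0,0],[0,0,-0.004,0,0,0,0],[0,0,-0.006,0,0,0,0],[0,0,-0.006,0,0,0,0],[0,0,-0.006,0,0,0,0]]]'

```text
time_s: 7.33
eef_pos: [0.5012, -0.1823, 0.1157]
eef_rot: [0.0, 0.795, 0.607, 0.0]
wrist_force: [1.2, -0.9, -3.0]
opening: 0.5
grasp_force: 61.6
```

carry_out --plan '[[[0,0,-0.003,0,0,0,0],[0,0,-0.006,0,0,0,0],[0,0,-0.009,0,0,0,0],[0,0,-0.012,0,0,0,0],[0,0,-0.014,0,0,0,0]]]'

```text
time_s: 7.75
eef_pos: [0.5012, -0.1823, 0.1014]
eef_rot: [0.0, 0.795, 0.607, 0.0]
wrist_force: [2.3, -0.6, -1.1]
opening: 0.501
grasp_force: 61.9
```

carry_out --plan '[[[0,0,-0.002,0,0,0,0],[0,0,-0.004,0,0,0,0],[0,0,-0.006,0,0,0,0],[0,0,-0.006,0,0,0,0],[0,0,-0.006,0,0,0,0]]]'

```text
time_s: 8.17
eef_pos: [0.5012, -0.1826, 0.0961]
eef_rot: [0.0, 0.795, 0.607, -0.0]
wrist_force: [0.3, -1.7, 1.7]
opening: 0.504
grasp_force: 62.5
```

Run:
```python
from h import *
p,R=tool();o=get_obs();print(p,A(R[:,1]),o["wrist_force"],o["torque"])
```

```text
[ 0.50118209 -0.18255311  0.09611735] -15.29834345103277 [ 0.34838565 -1.65561751  1.68420788] [-0.23382145 -0.03236534 -0.03018961]
```

carry_out --plan '[[[0,0,-0.0005,0,0,0,0],[0,0,-0.001,0,0,0,0],[0,0,-0.001,0,0,0,0],[0,0,-0.001,0,0,0,0],[0,0,-0.001,0,0,0,0]]]'

```text
time_s: 8.58
eef_pos: [0.5012, -0.1826, 0.096]
eef_rot: [0.0, 0.795, 0.607, -0.0]
wrist_force: [-3.0, -0.5, 9.5]
opening: 0.499
grasp_force: 63.8
```

Home: z stops at 0.096 with 9.5 N pushing back. I'll relieve the push slightly and start the clockwise twist.

carry_out --plan '[[[0,0,0.0008,0,0,-0.06,0],[0,0,0.0008,0,0,-0.14,0],[0,0,0.0008,0,0,-0.22,0],[0,0,0.0008,0,0,-0.3,0],[0,0,0.0008,0,0,-0.36,0]]]'

```text
time_s: 9.0
eef_pos: [0.5025, -0.1828, 0.0962]
eef_rot: [0.001, 0.892, 0.453, 0.001]
wrist_force: [5.3, -1.4, -1.3]
opening: 0.493
grasp_force: 62.0
```

carry_out --plan '[[[0,0,0,0,0,-0.06,0],[0,0,0,0,0,-0.13,0],[0,0,0,0,0,-0.2,0],[0,0,0,0,0,-0.26,0],[0,0,0,0,0,-0.3,0]]]'

```text
time_s: 9.42
eef_pos: [0.5027, -0.1829, 0.0962]
eef_rot: [0.001, 0.949, 0.315, 0.001]
wrist_force: [5.6, -1.8, -1.9]
opening: 0.499
grasp_force: 61.9
```

Run:
```python
from h import *
import pickle
p,R=tool();o=get_obs();print(p,A(R[:,1]),o["wrist_force"],o["torque"])
c=camera("wrist");save(c,"w3.png")
P=cloud(c);ax=np.array([.5008,-.1822])
r=np.linalg.norm(P[...,:2]-ax,axis=-1)
m=(P[...,2]>.108)&(P[...,2]<.118)&(r>.072)&(r<.1);q=P[m];print("post",m.sum(),q.mean(0),A(q.mean(0)[:2]-ax))
```

```text
[ 0.50267862 -0.18290977  0.09619303] -53.269475671345894 [ 5.60453141 -1.80660078 -1.92899725] [-0.44720594 -0.9787591   0.24979465]
post 3323 [ 0.57558245 -0.14529865  0.10970189] 26.26400240071712
```

View pics/w3.png

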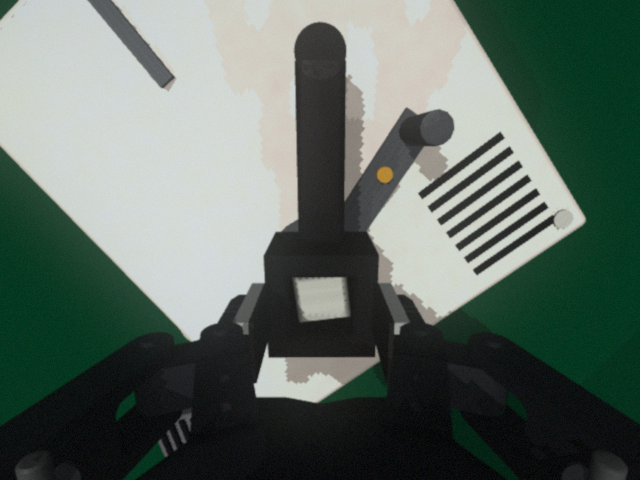

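The wrist view shows the square shaft up through the bore, with the arm (320,150) nearing the post (435,128). Torque is 0.25 N m, which is the spring alone. About 0.3 rad remains.

carry_out --plan '[[[0.001,0,0,0,0,-0.06,0],[0.001,0,0,0,0,-0.12,0],[0.001,0,0,0,0,-0.18,0],[0.001,0,0,0,0,-0.22,0],[0.001,0,0,0,0,-0.24,0]]]'

```text
time_s: 9.88
eef_pos: [0.503, -0.1831, 0.0962]
eef_rot: [0.001, 0.98, 0.2, 0.001]
wrist_force: [2.5, -3.4, 1.3]
opening: 0.5
grasp_force: 62.3
```

```bash
cat > st.py <<'E'
from h import *
p,R=tool();o=get_obs();print(p.round(4),A(R[:,1]).round(2),o["wrist_force"].round(1),o["torque"].round(3))
E
python3 st.py
```

```text
[ 0.503  -0.1831  0.0962] -66.94 [ 2.5 -3.4  1.3] [-0.682 -0.456  0.265]
```

carry_out --plan '[[[0,0,0,0,0,-0.015,0],[0,0,0,0,0,-0.03,0],[0,0,0,0,0,-0.045,0],[0,0,0,0,0,-0.06,0],[0,0,0,0,0,-0.06,0]]]'

```text
time_s: 10.3
eef_pos: [0.5029, -0.1831, 0.0961]
eef_rot: [0.001, 0.985, 0.171, 0.001]
wrist_force: [3.1, -5.9, 1.7]
opening: 0.5
grasp_force: 62.3
```

```bash
python3 st.py
```

```text
[ 0.5029 -0.1831  0.0961] -70.32 [ 3.1 -5.9  1.7] [-0.827 -0.604  0.297]
```

carry_out --plan '[[[0,0,0,0,0,-0.01,0],[0,0,0,0,0,-0.02,0],[0,0,0,0,0,-0.03,0],[0,0,0,0,0,-0.03,0],[0,0,0,0,0,-0.03,0]]]'

```text
time_s: 10.72
eef_pos: [0.5029, -0.1831, 0.0962]
eef_rot: [0.001, 0.988, 0.156, 0.001]
wrist_force: [3.2, -4.7, 1.1]
opening: 0.502
grasp_force: 62.3
```

```bash
python3 st.py
```

```text
[ 0.5029 -0.1831  0.0962] -72.0 [ 3.2 -4.7  1.1] [-0.856 -0.637  0.252]
```

carry_out --plan '[[[0,0,0,0,0,-0.01,0],[0,0,0,0,0,-0.02,0],[0,0,0,0,0,-0.03,0],[0,0,0,0,0,-0.03,0],[0,0,0,0,0,-0.03,0]]]'

```text
time_s: 11.13
eef_pos: [0.5029, -0.1832, 0.0962]
eef_rot: [0.001, 0.99, 0.142, 0.001]
wrist_force: [4.0, -5.3, 1.1]
opening: 0.501
grasp_force: 62.3
```

```bash
python3 st.py
```

```text
[ 0.5029 -0.1832  0.0962] -73.72 [ 4.  -5.3  1.1] [-0.87  -0.58   0.216]
```

carry_out --plan '[[[0,0,0,0,0,-0.01,0],[0,0,0,0,0,-0.02,0],[0,0,0,0,0,-0.03,0],[0,0,0,0,0,-0.03,0],[0,0,0,0,0,-0.03,0]]]'

```text
time_s: 11.55
eef_pos: [0.5029, -0.1831, 0.0962]
eef_rot: [0.001, 0.992, 0.128, 0.001]
wrist_force: [4.1, -4.3, 1.1]
opening: 0.498
grasp_force: 63.0
```

```bash
python3 st.py
python3 - <<'E'
from h import *
c=camera("wrist");save(c,"w4.png",(220,0,480,380),1.5)
E
```

```text
[ 0.5029 -0.1831  0.0962] -75.34 [ 4.1 -4.3  1.1] [-0.864 -0.637  1.005]
```

View pics/w4.png

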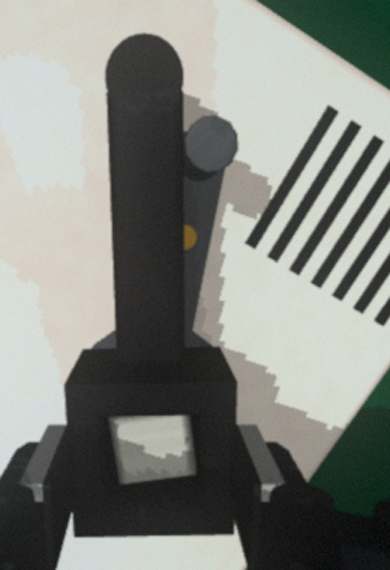

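The arm now touches the post, at (190,145) in the crop. Torque jumped from 0.22 to 1.0 N m, which is about 9 N at the post. Holding there.

carry_out --plan '[[[0,0,0,0,0,-0.002,0],[0,0,0,0,0,-0.002,0],[0,0,0,0,0,-0.002,0],[0,0,0,0,0,-0.002,0],[0,0,0,0,0,-0.002,0]]]'

```text
time_s: 12.02
eef_pos: [0.5029, -0.183, 0.0962]
eef_rot: [0.001, 0.992, 0.127, 0.001]
wrist_force: [3.3, -4.6, 1.0]
opening: 0.5
grasp_force: 63.0
```

```bash
python3 st.py
```

```text
[ 0.5029 -0.183   0.0962] -75.43 [ 3.3 -4.6  1. ] [-0.869 -0.595  1.07 ]
```

carry_out --plan '[[[0,0,0,0,0,0,0],[0,0,0,0,0,0,0],[0,0,0,0,0,0,0],[0,0,0,0,0,0,0],[0,0,0,0,0,0,0]]]'

```text
time_s: 12.43
eef_pos: [0.5029, -0.1831, 0.0962]
eef_rot: [0.001, 0.992, 0.127, 0.001]
wrist_force: [4.0, -3.6, 1.1]
opening: 0.496
grasp_force: 63.0
```

carry_out --plan '[[[0,0,0,0,0,0,0],[0,0,0,0,0,0,0],[0,0,0,0,0,0,0],[0,0,0,0,0,0,0],[0,0,0,0,0,0,0]]]'

```text
time_s: 12.85
eef_pos: [0.5029, -0.183, 0.0962]
eef_rot: [0.001, 0.992, 0.127, 0.001]
wrist_force: [4.0, -4.2, 0.7]
opening: 0.501
grasp_force: 63.0
```

carry_out --plan '[[[0,0,0,0,0,0,0],[0,0,0,0,0,0,0],[0,0,0,0,0,0,0],[0,0,0,0,0,0,0],[0,0,0,0,0,0,0]]]'

```text
time_s: 13.27
eef_pos: [0.5029, -0.183, 0.0961]
eef_rot: [0.001, 0.992, 0.127, 0.001]
wrist_force: [3.1, -3.8, 1.1]
opening: 0.501
grasp_force: 63.0
```

```bash
python3 st.py
```

```text
[ 0.5029 -0.183   0.0961] -75.44 [ 3.1 -3.8  1.1] [-0.849 -0.578  1.088]
```

carry_out --plan '[[[0,0,0,0,0,0,1],[0,0,0,0,0,0,1],[0,0,0,0,0,0,1],[0,0,0,0,0,0,1],[0,0,0,0,0,0,1]]]'

```text
time_s: 13.68
eef_pos: [0.5016, -0.1817, 0.0953]
eef_rot: [-0.0, 0.992, 0.126, -0.0]
wrist_force: [-0.1, -0.5, -0.3]
opening: 1.002
grasp_force: 0.0
```

carry_out --plan '[[[0,0,0.005,0,0,0,1],[0,0,0.02,0,0,0,1],[0,0,0.045,0,0,0,1],[0,0,0.075,0,0,0,1],[0,0,0.11,0,0,0,1]]]'

```text
time_s: 14.1
eef_pos: [0.5009, -0.1814, 0.2056]
eef_rot: [-0.001, 0.992, 0.126, -0.001]
wrist_force: [0.5, -1.2, -0.4]
opening: 1.004
grasp_force: 0.0
```

carry_out --plan '[[[0,0,0.01,0,0,0,1],[0,0,0.02,0,0,0,1],[0,0,0.02,0,0,0,1],[0,0,0.02,0,0,0,1],[0,0,0.02,0,0,0,1]]]'

```text
time_s: 14.52
eef_pos: [0.5012, -0.1816, 0.2238]
eef_rot: [-0.001, 0.992, 0.126, -0.001]
wrist_force: [-0.4, -1.0, -0.1]
opening: 1.003
grasp_force: 0.0
```

```bash
python3 st.py
python3 - <<'E'
from h import *
c=camera("wrist");s=camera("scene")
a=c["pixels"][:,:,::-1];b=s["pixels"][100:340,100:420,::-1]
cv2.imwrite("pics/w5.png",np.hstack([cv2.resize(a,(400,300)),cv2.resize(b,(400,300))]))
P=cloud(c);ax=np.array([.5008,-.1822]);I=c["pixels"]
d=P[...,:2]-ax;r=np.linalg.norm(d,axis=-1)
m=(P[...,2]>.104)&(P[...,2]<.112)&(r>.04)&(r<.12)&(I.max(-1)<90)&(d[...,1]>.02)
if m.sum()>20:
  q=P[m];l=cv2.fitLine(q[:,:2].astype(np.float32),2,0,.01,.01).ravel();print("arm",m.sum(),q.mean(0),A(l[:2]),A(q.mean(0)[:2]-ax))
m=(P[...,2]>.117)&(P[...,2]<.13)&(r<.04);q=P[m]
if m.sum()>20:print("hub top",np.median(q[:,2]),cv2.minAreaRect(q[:,:2].astype(np.float32)))
E
```

```text
[ 0.5012 -0.1816  0.2238] -75.58 [-0.4 -1.  -0.1] [-0.001  0.022  0.013]
arm 2234 [ 0.52780329 -0.11368444  0.10789101] 70.69934 68.48965293815604
hub top 0.12204935179291482 ((0.5017355680465698, -0.18281100690364838), (0.04619111120700836, 0.04661823436617851), 70.11304473876953)
```

View pics/w5.png

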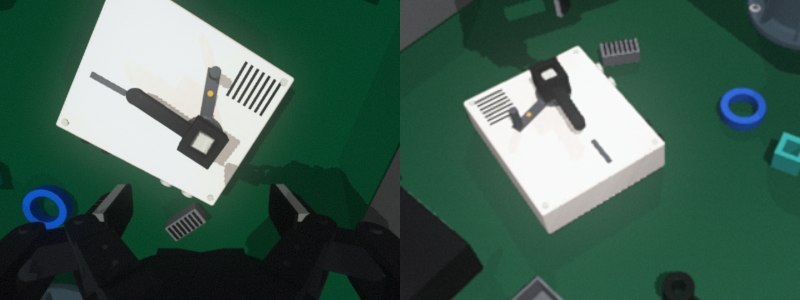

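The lever sprang back to within about 4° of the rib (the bore's play) and is home, with the hub top at 0.122. A quick check of the shaft angle before handing in.

Run:
```python
from h import *
c=camera("wrist")
P=cloud(c);ax=np.array([.5012,-.1825]);I=c["pixels"].astype(int)
r=np.linalg.norm(P[...,:2]-ax,axis=-1)
m=(r<.0175)&(I.min(-1)>90)&(P[...,2]>.105);q=P[m]
for lo in(.105,.11,.1125):
  k=q[q[:,2]>lo];print("shaft",len(k),np.median(k[:,2]),cv2.minAreaRect(k[:,:2].astype(np.float32)))
m=(r<.04)&(P[...,2]>.117)&(P[...,2]<.13);print("hub",cv2.minAreaRect(P[m][:,:2].astype(np.float32)))
s=camera("top");import pickle
a=pickle.load(open("c0.pkl","rb"))["top"]["pixels"].astype(int);d=abs(a-s["pixels"]).max(-1)
print("changes round lever, driver:",(d[165:195,225:290]>40).sum(),(d[168:260,158:176]>40).sum())
```

```text
shaft 806 0.11375631702125194 ((0.5013447403907776, -0.1834411770105362), (0.023184875026345253, 0.023343469947576523), 73.8351058959961)
shaft 785 0.11378415960259841 ((0.5015755295753479, -0.18311980366706848), (0.02249003015458584, 0.02307560108602047), 74.00868225097656)
shaft 632 0.11402082371900749 ((0.5020396113395691, -0.18255853652954102), (0.020833579823374748, 0.020931996405124664), 75.7752914428711)
hub ((0.5016764998435974, -0.18287993967533112), (0.04635056108236313, 0.04654151201248169), 70.04032897949219)
changes round lever, driver: 0 0
```

```bash
python3 -c "from bench import hand_in;print(hand_in())"
```

```text
the job is handed in; nothing more can be done
None
```

The square-hub lever is fully home on the shaft. I pressed it against the stop for about 1.7 s at roughly 10 N, then let it go. The shaft sprang back to rest, with the arm about 4° short of the rib (within the bore's play), the other lever and screwdriver did not move, and the job is handed in.

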